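# Lay the drill bit case down and park it in its bay

## Robot

A 6-joint arm with a two-finger parallel gripper is mounted at the origin on a cart in front of the work surface, level with it; the furniture and walls round the work are solid. World frame = base frame: x ahead of the robot, y to its left, z up, the work surface at z = 0. Lengths are in mm, angles in rad, forces in N, time in s.
With the tool pointing down it reaches from about 275 to 975 mm from the base axis. Payload 8.4 kg.
Tool frame: the origin (TCP) lies where the fingers leave the gripper's body, on its centre line; the fingertips stand 88 mm ahead of it and the grasp point (between the pads) lies 69 mm ahead of it (arm.tcp_to_grasp is the distance from the TCP to the grasp point, in mm); z points along the fingers, y is the line along which they close (so a half turn about z gives the same grasp; the last joint's range is limited). The gripper opens to 92 mm and grips with 3 to 60 N. Pads are 20 mm wide; open, the fingers measure 128 mm over their backs; the gripper's body (75 mm by 189 mm) begins 69 mm behind the grasp point.
Start: joints at [1.131, 0.353, 1.633, -0, 1.155, -0.002], TCP at [264.967, 566.058, 302.683] pointing down, gripper open.
Joint ranges: [-2.63, 2.63], [-0.92, 2.1], [0.06, 2.66], [-1.3, 4.44], [0, 2.69], [-3.02, 3.02]. Speed limits (rad/s): [2.22, 2.22, 2.79, 3.14, 3.14, 3.14].

## Interface

Orientations are given as a unit quaternion [w, x, y, z].
In Python, from plant import arm, imaging, telemetry, close_job gives the robot as it stands (arm), with the cameras (imaging), the readings (telemetry) and the job as plain functions.
- The arm moves only by the tool jog_arm, called after "Emit:" as a command line: name --argument value ..., lists and objects as JSON in quotes. Schema: {"type":"object","properties":{"offsets":{"type":"object","properties":{"increments":{"type":"array","items":{"type":"array","items":{"type":"number"},"minItems":7,"maxItems":7},"minItems":1,"maxItems":20}},"additionalProperties":false,"required":["increments"]},"grip_force":{"type":"number"},"only":{"type":"string"},"quiet":{"type":"boolean"},"lines":{"type":"string"}},"required":["offsets"],"additionalProperties":false}. offsets is an object whose key "increments" holds a list of rows, 1 to 20 of them, each of 7 numbers: a rotation vector rx, ry, rz in units of 0.2 rad, then dx, dy, dz in units of 25 mm, then the finger opening in mm; each row is the pose to reach, as a shift and turn from the pose commanded when the call began, along the tool's axes at that moment; what a row does not reach only later rows make up. A row lasts 1/8 s, in which the tool goes at most 62.5 mm and 0.188 rad, less where a joint would pass 70% of its speed; a pose out of reach is approached as far as the arm can. The fingers move at their own pace and stop on an object; grip_force is the grip in N (left out, the last holds). Time passes only in rows, so rows that do not move let the fingers close. The tool returns the time, the measured TCP pose, the force, the opening and the grip force at its end. only (a regular expression) keeps the lines of the reply that match it, lines (a string "A,B") keeps lines A to B, and quiet returns only ok. Input that does not fit is refused with a message, and nothing moves.
- telemetry.sense(): the state, without advancing time (a new reading comes with each control period).
- imaging.grab_frame(name): name is "side" or "top" or "wrist"; returns a dict with "img" (480x640x3 uint8, red, green, blue), "fovy" (degrees; the focal length in pixels is half the picture's height over the tangent of half this angle, whatever the lens; pixels are square), "cx", "cy" (the principal point, pixels), "distortion" ([k1, k2, p1, p2, k3] as OpenCV has them; the pictures are not rectified), "world_from_camera" (4x4, takes a point from camera to world coordinates). Camera axes: x right, y down, z forward; pixel columns grow to the right and rows downward; lengths in mm; the calibration is good to about 2 mm. A picture is of the moment at which its call begins. There is no depth.
- close_job(): hands the job in; it is judged then, once.
The state is a dict: "time": time; "joint_pos": joint angles; "qd": joint speeds; "joint_torque": joint torques, N m; "tcp_pos": TCP position; "tcp_rot": TCP orientation; "wrist_force": force on the tool from outside, world axes, zero at the start; "ft_torque": the same for the moment, N m; "width": finger opening in mm; "grip_force": force on a finger pad.
Only numpy, scipy, OpenCV 4.12 (cv2) and the standard library are available. Lean on these libraries where they do the work, as an engineer would, in place of code of your own. Each camera call takes 0.05 s, during which the arm holds its last target. There are 200 camera calls.

## Task

The black drill bit case stands on its long edge in front of its bay, a low three-sided plywood frame on the bench. With the fingertips push it over towards the bay so that it lies flat with its lid up, then push it along the bench into the bay until its whole leading edge is up against the back rail. Do not pick the case up, and leave the paint can, the metal box and the tape measure where they are.

Things in the scene. Friction and masses are not known exactly. Their poses are not given: they have to be found in the camera images.
- bit_case: Flat black case, loose, about 0.45 kg, a box: x -43 to 47, y -80 to 80, z 0 (underside) to 32 mm (lid). It starts on its long edge (90 mm high, 32 thick), own +x up, lid (+z) facing the robot, underside facing the bay, roughly parallel to the back rail. Pushed near its top towards the bay it pivots on its lower edge and falls flat, lid up, +x towards the back rail.
- case_mid (a point): The middle of the case's box: 45 mm above the bench while it stands, 16 mm when it lies flat. Starts 195 to 235 mm in front of the back rail.
- bay: Plywood frame fixed to the bench, 24 mm high, no floor. Origin on the bench, middle of the back rail's front face; +x points away from the mouth, z up. Back rail 18 mm thick; side rails 184 mm apart inside, 18 thick, from the back rail to x = -48 mm, then lead-ins flared out 40 degrees to about x = -75, y = +-125 mm.
- bay_seat (a point): Where case_mid is when the case lies fully home in the middle of the bay: 45 mm before the back rail, 16 mm up. The case's near edge is then 90 mm before the rail, outside the side rails.
- can: Round paint can, 60 mm across, 75 high, standing, loose, to the right of the work. Origin in the middle of its underside. Leave alone.
- metal_box: Small silvery box 62 x 87 x 57 mm high, loose, also to the right of the work (either of can and box may be the nearer one). Origin in the middle of its underside. Leave alone.
- tape: Tape measure 34 x 105 x 68 mm high, standing, loose, to the left of the standing case. Origin in the middle of its underside. Leave alone.

How it is judged (in metres and radians):
On the way, in this order (a step that is already met when the one before it is completed fails the run):
1. the case has been tipped over and lies flat on the bench, lid up (angle between bit_case's own z axis and vertical below 0.06 rad and height (world z) of case_mid below 0.022 m), for 0.2 s.
2. the case lies flat in the bay, its edge up against the back rail (all of step 1 and x of case_mid in the frame of bay between -0.053 and -0.04 m and y of case_mid in the frame of bay between -0.02 and 0.02 m and angle between the x axis of bit_case and the x axis of bay, either way round below 0.08 rad), for 0.2 s.
At the end, for the whole second after the job is handed in: The case lies flat on the bench, lid up (within 0.06 rad), at rest, its leading edge within 8 mm of the back rail and square to it within 0.08 rad, between the side rails; can, box and tape measure stand where they stood (all of step 2 and linear speed of bit_case below 0.01 m/s and angle between each of can, metal_box, tape's own z axis and vertical below 0.1 rad); the robot touches nothing.
It fails at once if the case is lifted: its middle is more than 65 mm above the bench (height (world z) of case_mid above 0.065 m).
It fails at once if the case is lifted while lying flat: level, with its middle more than 40 mm up (angle between bit_case's own z axis and vertical below 0.3 rad and height (world z) of case_mid above 0.04 m).
It fails at once if the paint can has been moved by more than 20 mm (distance of can from where it was at the start of the episode above 0.02 m).
It fails at once if the metal box has been moved by more than 20 mm (distance of metal_box from where it was at the start of the episode above 0.02 m).
It fails at once if the tape measure has been moved by more than 20 mm (distance of tape from where it was at the start of the episode above 0.02 m).
It also fails if it takes over 38 s, if anything falls off the work surface, if the arm or the gripper's body presses on something with over 40 N, if the wrist force passes 120 N, or if a joint passes its speed limit or range.

## Working session

There is one attempt and no reset: what is moved stays moved. The work goes in short steps, Python scripts to look and compute and a tool call to move; the robot and the scene stay as the last step left them, time stands still between calls to the robot, and variables do not carry over. Pictures are saved under pics/ and viewed, at most 10 in all, crops included, and the job is handed in when it is done.

```bash
ls; mkdir -p pics; cat > h.py <<'E'
import numpy as np,cv2
from plant import arm, imaging, telemetry, close_job
def cam(f):
    F=240/np.tan(np.radians(f["fovy"])/2)
    return np.array([[F,0,f["cx"]],[0,F,f["cy"]],[0,0,1.]]),np.array(f["distortion"],float),np.array(f["world_from_camera"])
def px2w(f,uv,z):
    K,d,T=cam(f)
    n=cv2.undistortPoints(np.array(uv,float).reshape(-1,1,2),K,d).reshape(-1,2)
    r=np.c_[n,np.ones(len(n))]@T[:3,:3].T; o=T[:3,3]
    return o+r*((np.broadcast_to(z,len(n))-o[2])/r[:,2])[:,None]
def w2px(f,P):
    K,d,T=cam(f); Ti=np.linalg.inv(T)
    return cv2.projectPoints(np.array(P,float).reshape(-1,1,3),cv2.Rodrigues(Ti[:3,:3])[0],Ti[:3,3],K,d)[0].reshape(-1,2)
def save(n,fn):
    f=imaging.grab_frame(n); cv2.imwrite(fn,f["img"][:,:,::-1]); return f
E
python3 - <<'E'
from h import *
for n in("top","side"):
    f=save(n,f"pics/{n}0.png"); print(n,np.round(f["world_from_camera"],2).tolist(),f["fovy"],f["distortion"])
s=telemetry.sense();print(s["time"],s["tcp_pos"],s["tcp_rot"])
E
```

```text
pics
plant.py
top [[-0.03, -0.99, 0.13, 348.04], [-1.0, 0.02, -0.03, -43.99], [0.03, -0.13, -0.99, 1196.62], [0.0, 0.0, 0.0, 1.0]] 48.732096980482076 [-0.05456104  0.          0.          0.          0.        ]
side [[0.86, -0.19, 0.48, -11.52], [-0.52, -0.29, 0.81, -992.71], [-0.02, -0.94, -0.35, 467.91], [0.0, 0.0, 0.0, 1.0]] 46.357892865946766 [-0.05837485  0.          0.          0.          0.        ]
0.1 [264.82551946 565.76032386 302.04534258] [-1.36269601e-04  2.17147016e-01  9.76138723e-01 -5.90036157e-04]
```

View pics/top0.png

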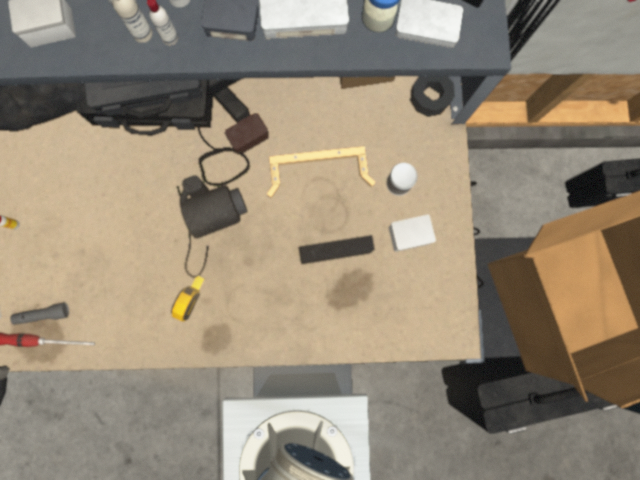

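View pics/side0.png

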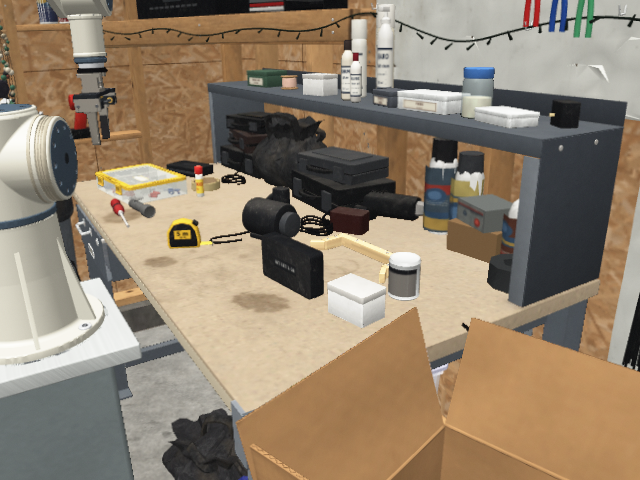

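The top view shows the standing case at about (337,249), the bay's back rail from (270,158) to (365,151), the can at (403,177), the box at (413,232) and the tape at (187,300). I'll enlarge the work area to measure it.

```bash
python3 - <<'E'
from h import *
im=cv2.imread("pics/top0.png")[140:275,255:445]
cv2.imwrite("pics/crop0.png",cv2.resize(im,None,fx=4,fy=4,interpolation=cv2.INTER_CUBIC))
E
```

```text
(no output)
```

View pics/crop0.png

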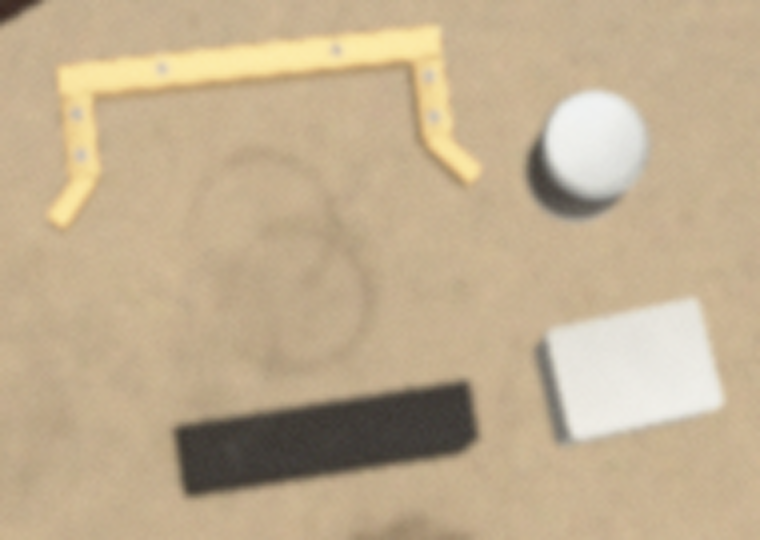

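The enlarged crop (4x, offset 255,140) shows the rail's front inner corners at (95,95) and (412,72). The case's top far corners are at (177,428) and (468,382), and its near corners are at (187,494) and (476,445).

```bash
python3 - <<'E'
from h import *
f=imaging.grab_frame("top")
c=lambda L:[(255+u/4-.375,140+v/4-.375) for u,v in L]
r=px2w(f,c([(95,95),(412,72),(58,68),(440,27)]),24)
k=px2w(f,c([(177,428),(468,382),(187,494),(476,445)]),90)
print("rail",r.round(1)); print("case",k.round(1))
o=(r[0]+r[1])/2; d=r[0]-r[1]; yaw=np.arctan2(-d[0],d[1]); print("bay",o,yaw)
d=k[0]-k[1]; yc=np.arctan2(-d[0],d[1]); m=k.mean(0); print("case",m,yc,np.linalg.norm(d),np.linalg.norm(k[0]-k[2]),np.linalg.norm(k[1]-k[3]))
R=np.array([[np.cos(yaw),np.sin(yaw)],[-np.sin(yaw),np.cos(yaw)]])
print("in bay",R@(m-o)[:2],yc-yaw)
print("box",px2w(f,c([(547,330),(697,298),(722,405),(568,440)]),57).round(0).tolist(),"can",px2w(f,c([(596,144)]),75).round(),"tape",px2w(f,[(187,300)],68).round())
print(f["world_from_camera"][:3,3])
E
```

```text
rail [[ 670.6   25.6   24. ]
 [ 680.4 -155.3   24. ]
 [ 686.8   46.4   24. ]
 [ 706.7 -172.4   24. ]]
case [[ 471.8  -18.6   90. ]
 [ 492.4 -172.6   90. ]
 [ 437.   -23.1   90. ]
 [ 458.9 -175.5   90. ]]
bay [675.45475518 -64.87921121  24.        ] 0.054157055301890106
case [465.02408303 -97.46282144  90.        ] 0.13308430411195327 155.39983174789847 35.10832061966171 33.65862506628721
in bay [-211.88592229  -21.14510276] 0.07892724881006316
box [[524.0, -221.0, 57.0], [540.0, -305.0, 57.0], [481.0, -315.0, 57.0], [464.0, -230.0, 57.0]] can [[ 624. -250.   75.]] tape [[367. 220.  68.]]
[ 348.04364915  -43.9920474  1196.62367449]
```

```bash
cat > fit.py <<'E'
from h import *
from scipy.optimize import minimize
S=8
def mask(f,prisms,p,roi):
    c,s=np.cos(p[2]),np.sin(p[2]); m=np.zeros(((roi[3]-roi[1])*S,(roi[2]-roi[0])*S),np.uint8)
    for poly,z0,z1 in prisms:
        q=np.array(poly)@np.array([[c,s],[-s,c]])+p[:2]
        P=np.vstack([np.c_[q,np.full(len(q),z)] for z in(z0,z1)])
        h=cv2.convexHull(((w2px(f,P)+.5-np.array(roi[:2]))*S).astype(np.float32))
        cv2.fillPoly(m,[np.round(h).astype(np.int32)],1)
    return cv2.resize(m.astype(np.float32),None,fx=1/S,fy=1/S,interpolation=cv2.INTER_AREA)
def fit(f,prisms,p0,roi,obs):
    o=obs[roi[1]:roi[3],roi[0]:roi[2]].astype(np.float32)
    L=lambda v:np.abs(mask(f,prisms,[v[0],v[1],v[2]/100],roi)-o).sum()
    v0=np.array([p0[0],p0[1],p0[2]*100])
    r=minimize(L,v0,method="Nelder-Mead",options=dict(initial_simplex=v0+np.vstack([np.zeros(3),np.diag([6,6,6])])))
    return r.x*[1,1,.01],r.fun,o.sum()
def rect(x0,x1,y0,y1):return [(x0,y0),(x1,y0),(x1,y1),(x0,y1)]
BAY=[(rect(0,18,-110,110),0,24)]
for s in(1,-1): BAY+=[(rect(-48,0,92*s,110*s),0,24),([(-48,92*s),(-48,110*s),(-70,129*s),(-80,117*s)],0,24)]
ROI=(255,140,385,275)
def bay(f):
    h=cv2.cvtColor(f["img"],cv2.COLOR_RGB2HSV); r=h[:,:,1].astype(float); v=h[:,:,2]
    return fit(f,BAY,(676,-65,.07),ROI,(v>190)&(r>75))
def case(f,p0,flat):
    g=f["img"].max(2)<110
    return fit(f,[(rect(-45,45,-80,80),0,32)] if flat else [(rect(-16,16,-80,80),0,90)],p0,ROI,g)
E
python3 - <<'E'
from fit import *
f=imaging.grab_frame("top"); print(bay(f),case(f,(465,-97,.13),0))
h=cv2.cvtColor(f["img"],cv2.COLOR_RGB2HSV)
for p in((318,155),(320,200),(337,249)):print(h[p[1],p[0]])
E
```

```text
(array([ 6.83368330e+02, -6.43672137e+01,  9.35777821e-02]), np.float64(296.5), np.float32(1562.0)) (array([ 4.68005676e+02, -9.60177819e+01,  1.35363228e-01]), np.float64(185.71875), np.float32(1279.0))
[ 24  79 251]
[ 17  68 192]
[16 41 68]
```

```bash
sed -i 's/(v>190)&(r>75)/v>215/' fit.py
python3 - <<'E'
from fit import *
f=imaging.grab_frame("top"); b=bay(f);k=case(f,(465,-97,.13),0); print(b,k)
im=f["img"][:,:,::-1].copy()[140:275,255:445]
im=cv2.resize(im,None,fx=4,fy=4,interpolation=cv2.INTER_CUBIC)
for pr,p in((BAY,b[0]),([(rect(-16,16,-80,80),0,90)],k[0])):
    m=cv2.resize(mask(f,pr,p,(255,140,445,275)),None,fx=4,fy=4)
    cs,_=cv2.findContours((m>.5).astype(np.uint8),0,2); cv2.drawContours(im,cs,-1,(0,0,255),1)
cv2.imwrite("pics/fit0.png",im)
c,s=np.cos(b[0][2]),np.sin(b[0][2]); d=k[0]-b[0]; print(c*d[0]+s*d[1],-s*d[0]+c*d[1],d[2])
E
```

```text
(array([ 6.84666293e+02, -6.40448929e+01,  8.98531938e-02]), np.float64(361.390625), np.float32(1278.0)) (array([ 4.68270238e+02, -9.64258012e+01,  1.38442928e-01]), np.float64(184.421875), np.float32(1280.0))
-218.42870926465386 -12.832557523074858 0.04858973467450574
```

View pics/fit0.png

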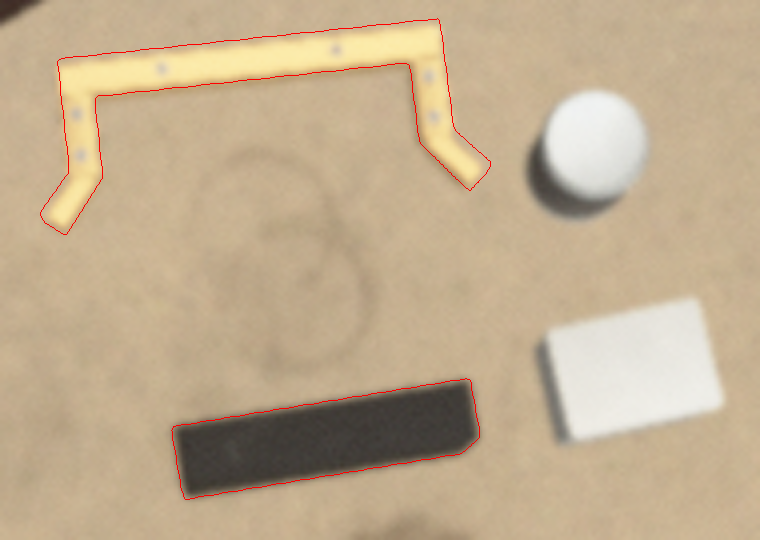

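The outlines match. The bay is at about (683,-64) with yaw 0.09, and the case at (468,-96) with yaw 0.138. I'll put the open fingers in front of the case's lid, parallel to it.

```bash
cat > delta.py <<'E'
import sys;from h import *
from scipy.spatial.transform import Rotation as Ro
def go(x,y,z,yaw):
    s=telemetry.sense();q=s["tcp_rot"];R=Ro.from_quat([q[1],q[2],q[3],q[0]])
    T=Ro.from_matrix(np.c_[[-np.cos(yaw),-np.sin(yaw),0],[-np.sin(yaw),np.cos(yaw),0],[0,0,-1]])
    print("t",round(s["time"],2),"rotvec",(R.inv()*T).as_rotvec().round(3),"d",R.inv().apply(np.array([x,y,z])-s["tcp_pos"]).round(1))
if __name__=="__main__":go(*map(float,sys.argv[1:]))
E
python3 delta.py 407.6 -104.9 240 .138; python3 delta.py 407.6 -104.9 162 .138
```

```text
t 0.25 rotvec [-0.001 -0.    -0.576] d [-413.6 -547.    62.7]
t 0.25 rotvec [-0.001 -0.    -0.576] d [-413.6 -547.   140.7]
```

Careful with the scale: shifts go in units of 25 mm and turns go in units of 0.2 rad. That gives: 62 mm is 2.48, -547 mm is -21.88, -0.576 rad is -2.88.

Emit:
jog_arm --offsets '{"increments":[[0,0,-0.75,-4.24,-5.6,0.8,92],[0,0,-1.5,-8.48,-11.2,1.2,92],[0,0,-2.25,-12.72,-16.8,1.8,92],[0,0,-2.88,-16.544,-21.88,2.48,92],[0,0,-2.88,-16.544,-21.88,2.48,92],[0,0,-2.88,-16.544,-21.88,2.48,92],[0,0,-2.88,-16.544,-21.88,2.48,92],[0,0,-2.88,-16.544,-21.88,2.48,92],[0,0,-2.88,-16.544,-21.88,2.48,92],[0,0,-2.88,-16.544,-21.88,2.48,92],[0,0,-2.88,-16.544,-21.88,2.48,92],[0,0,-2.88,-16.544,-21.88,2.48,92],[0,0,-2.88,-16.544,-21.88,2.48,92],[0,0,-2.88,-16.544,-21.88,5.628,92],[0,0,-2.88,-16.544,-21.88,5.628,92]]}'

```text
time: 2.12
tcp_pos: [405.9, -102.6, 159.8]
tcp_rot: [-0.002, -0.07, 0.998, 0.001]
wrist_force: [-0.5, 0.0, -0.3]
width: 91.8
grip_force: 0.0
```

```bash
python3 delta.py 407.6 -104.9 162 .138
```

```text
t 2.12 rotvec [ 0.002 -0.004  0.003] d [-1.4 -2.5 -2.2]
```

Emit:
jog_arm --offsets '{"increments":[[0,0,0,-0.8,-0.08,-0.2,92],[0,0,0,-1.2,-0.08,-0.2,92],[0,0,0,-1.52,-0.08,-0.2,92],[0,0,0,-1.8,-0.08,-0.2,92],[0,0,0,-2.08,-0.08,-0.2,92],[0,0,0,-2.36,-0.08,-0.2,92],[0,0,0,-2.64,-0.08,-0.2,92],[0,0,0,-2.88,-0.08,-0.2,92],[0,0,0,-3.12,-0.08,-0.2,92],[0,0,0,-3.36,-0.08,-0.2,92],[0,0,0,-3.36,-0.08,-0.2,92],[0,0,0,-3.36,-0.08,-0.2,92]]}'

```text
time: 3.62
tcp_pos: [490.9, -95.1, 166.9]
tcp_rot: [-0.0, -0.069, 0.998, 0.0]
wrist_force: [0.4, 0.2, 0.3]
width: 91.6
grip_force: 0.0
```

```bash
python3 - <<'E'
from h import *
save("side","pics/side1.png")
E
```

```text
(no output)
```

View pics/side1.png

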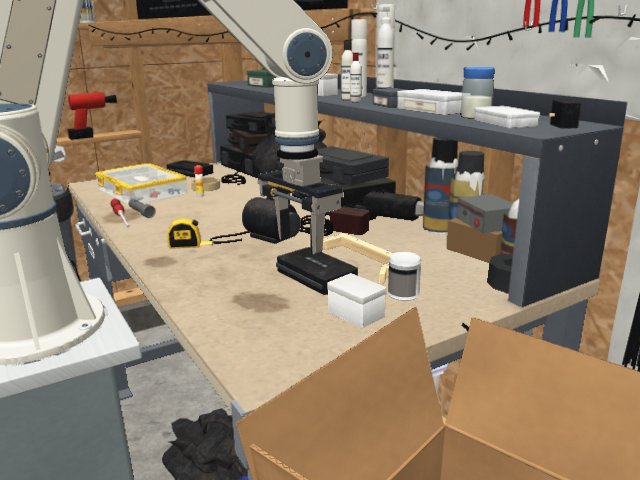

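The case now lies flat, lid up, at about (317,268) in the side view. I'll back off and measure it from above.

In the tool's units: 100 mm is 4, -10 mm is -0.4.

Emit:
jog_arm --offsets '{"increments":[[0,0,0,2.2,0,-0.4,92],[0,0,0,4,0,-0.4,92],[0,0,0,4,0,-0.4,92],[0,0,0,4,0,-0.4,92]]}'

```text
time: 4.18
tcp_pos: [393.0, -109.1, 177.4]
tcp_rot: [0.001, -0.069, 0.998, -0.0]
wrist_force: [1.1, 0.4, 0.4]
width: 91.7
grip_force: 0.0
```

```bash
python3 - <<'E'
from fit import *
f=save("top","pics/top2.png")
k=case(f,(530,-90,.13),1);print(k)
b=np.array([683.5,-64,.09]);c,s=np.cos(.09),np.sin(.09);d=k[0]-b;print(c*d[0]+s*d[1],-s*d[0]+c*d[1],d[2])
E
```

```text
(array([ 5.28752190e+02, -8.88429986e+01,  1.37810011e-01]), np.float64(583.53125), np.float32(2542.0))
-156.354357185311 -10.83394371593192 0.04781001133592441
```

View pics/top2.png

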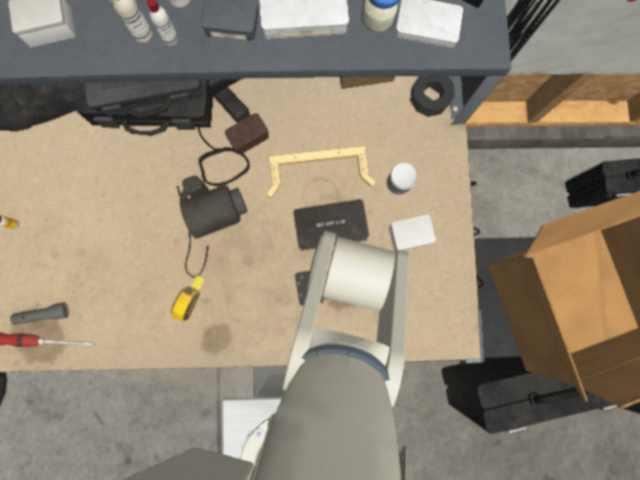

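The case lies at about (529,-89) with yaw 0.138; its far edge runs from (294,206) to (366,201) px. Next I'll lower the fingers behind its near edge.

```bash
python3 delta.py 440 -101 102 .138
```

```text
t 4.22 rotvec [-0.001  0.002  0.   ] d [-47.1   1.6  75.4]
```

Emit:
jog_arm --offsets '{"increments":[[0,0,0,0,0.04,2.4,92],[0,0,0,-0.8,0.04,3,92],[0,0,0,-1.88,0.04,3,92],[0,0,0,-1.88,0.04,3,92],[0,0,0,-1.88,0.04,3,92]]}'

```text
time: 4.85
tcp_pos: [438.2, -101.2, 101.8]
tcp_rot: [-0.0, -0.069, 0.998, 0.0]
wrist_force: [0.3, 0.2, -0.1]
width: 91.8
grip_force: 0.0
```

```bash
python3 delta.py 474 -96.5 102 .138; python3 delta.py 540 -82 102 .09;python3 delta.py 584 -73 102 .09
```

```text
t 4.85 rotvec [ 0.    -0.001  0.001] d [-36.1  -0.3  -0.3]
t 4.85 rotvec [ 0.    -0.001  0.049] d [-103.4    4.9   -0.3]
t 4.85 rotvec [ 0.    -0.001  0.049] d [-148.3    7.8   -0.4]
```

In the tool's units: -32 mm is -1.28, 1 mm is 0.04, 0.049 rad is 0.245.

Emit:
jog_arm --offsets '{"increments":[[0,0,0,-0.8,0,0,92],[0,0,0,-1.28,0,0,92],[0,0,0.025,-1.52,0,0,92],[0,0,0.05,-1.84,0.02,0,92],[0,0,0.085,-2.16,0.04,0,92],[0,0,0.12,-2.48,0.068,0,92],[0,0,0.15,-2.8,0.096,0,92],[0,0,0.18,-3.12,0.12,0,92],[0,0,0.21,-3.44,0.144,0,92],[0,0,0.245,-3.76,0.168,0,92],[0,0,0.245,-4.08,0.192,0,92],[0,0,0.245,-4.4,0.212,0,92],[0,0,0.245,-4.72,0.232,0,92],[0,0,0.245,-5.04,0.256,0,92],[0,0,0.245,-5.28,0.272,0,92],[0,0,0.245,-5.28,0.272,0,92]]}'

```text
time: 6.85
tcp_pos: [567.3, -76.4, 101.7]
tcp_rot: [-0.001, -0.045, 0.999, 0.0]
wrist_force: [-2.2, -0.1, 0.9]
width: 92.1
grip_force: 1.5
```

```bash
python3 - <<'E'
from fit import *
f=save("top","pics/top3.png")
im=cv2.resize(f["img"][130:265,245:435,::-1],None,fx=4,fy=4,interpolation=cv2.INTER_CUBIC);cv2.imwrite("pics/crop3.png",im)
E
```

```text
(no output)
```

View pics/crop3.png

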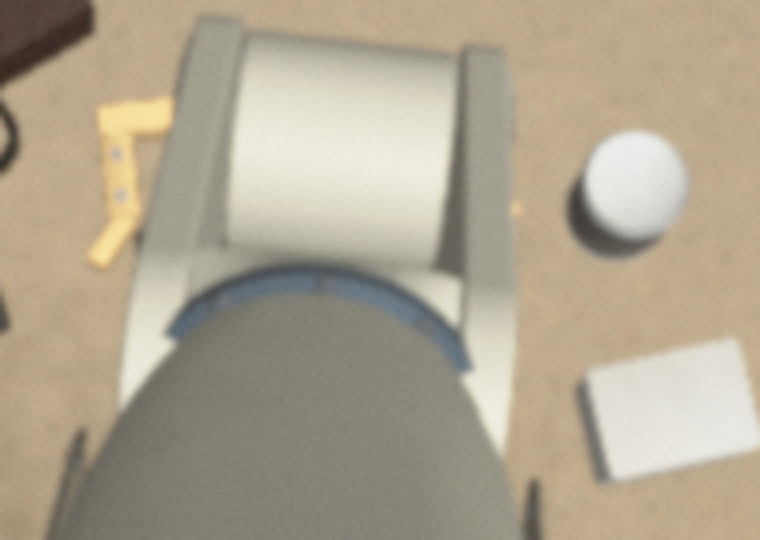

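The arm hides the case here, so I'll use the wrist force. It is only 2 N, which is normal sliding. I'll continue in small steps until it meets the rail.

In the tool's units: -15 mm is -0.6, -13 mm is -0.52.

Emit:
jog_arm --offsets '{"increments":[[0,0,0,-0.2,0,0,92],[0,0,0,-0.4,0,0,92],[0,0,0,-0.52,0,0,92],[0,0,0,-0.6,0,0,92],[0,0,0,-0.6,0,0,92]]}'

```text
time: 7.52
tcp_pos: [582.8, -75.2, 101.8]
tcp_rot: [-0.001, -0.045, 0.999, -0.0]
wrist_force: [-4.2, -0.9, -0.2]
width: 91.8
grip_force: 2.2
```

Emit:
jog_arm --offsets '{"increments":[[0,0,0,-0.08,0,0,92],[0,0,0,-0.08,0,0,92]]}'

```text
time: 7.78
tcp_pos: [583.1, -75.2, 101.8]
tcp_rot: [-0.002, -0.045, 0.999, 0.0]
wrist_force: [-10.9, -3.2, 6.4]
width: 91.6
grip_force: 5.6
```

Emit:
jog_arm --offsets '{"increments":[[0,0,0,-0.08,0,0,92],[0,0,0,-0.08,0,0,92]]}'

```text
time: 8.02
tcp_pos: [583.5, -75.2, 101.8]
tcp_rot: [-0.004, -0.045, 0.999, 0.0]
wrist_force: [-16.7, -4.4, 13.6]
width: 91.8
grip_force: 8.9
```

Contact came about where the rail should be. I'll back off and check from above.

Emit:
jog_arm --offsets '{"increments":[[0,0,0,0.8,0,0,92],[0,0,0,2.4,0,0,92],[0,0,0,4.8,0,-1.6,92],[0,0,0,7.2,0,-3.2,92],[0,0,0,8.8,0,-4,92],[0,0,0,8.8,0,-4,92],[0,0,0,8.8,0,-4,92]]}'

```text
time: 8.9
tcp_pos: [369.6, -94.7, 202.8]
tcp_rot: [0.002, -0.044, 0.999, -0.0]
wrist_force: [0.2, 0.3, -0.4]
width: 92.3
grip_force: 0.0
```

```bash
python3 - <<'E'
from fit import *
f=save("top","pics/top4.png")
k=case(f,(638,-68,.09),1);b=bay(f)[0];print(k,b)
c,s=np.cos(b[2]),np.sin(b[2]);d=k[0]-b;print(c*d[0]+s*d[1],-s*d[0]+c*d[1],d[2])
im=cv2.resize(f["img"][130:265,245:435,::-1],None,fx=4,fy=4,interpolation=cv2.INTER_CUBIC);cv2.imwrite("pics/crop4.png",im)
E
```

```text
(array([ 6.35137453e+02, -6.94534536e+01,  1.02166424e-01]), np.float64(328.46875), np.float32(2701.0)) [ 6.83823232e+02 -6.40032193e+01  1.03212812e-01]
-48.988222893644675 -0.4051505677506686 -0.001046388524999678
```

View pics/crop4.png

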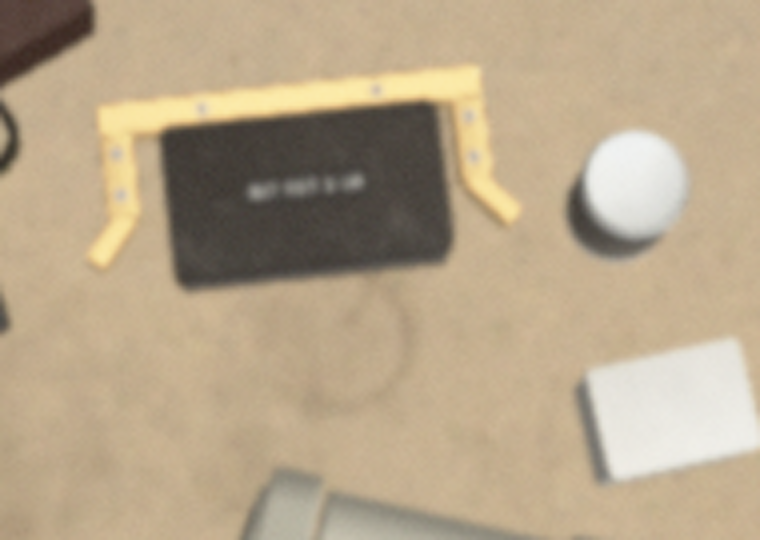

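The case lies flat, centred between the side rails, with its far edge from (162,130) to (437,103) flush on the back rail. The can and box haven't moved. The wrist force rise confirms the contact, so I'm handing it in.

```bash
python3 -c "
from plant import arm, imaging, telemetry, close_job
print(close_job())"
```

```text
the job is handed in; nothing more can be done
None
```

I tipped the case flat with its lid up, pushed it into the bay against the back rail, and handed the job in at about 9 s; the final top view showed it centred and square, but the hand-in returned no verdict.

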